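# Roll the rolling pin onto the double line

### The job

On the chopping board, roll the thick rolling pin with the two handles along the board and stop it centred over the pair of parallel dark lines, lying along them; the lone dark line is not the one. Let it roll rather than dragging it, and do not pick it up. Leave it lying still there.

Things in the scene. Friction and masses are not known exactly. Their poses are not given: they have to be found in the camera images.
- rolling_pin: pale wooden rolling pin on the board: barrel 46 mm thick, 190 mm long, a handle (25 mm thick, 53 mm long) at each end; 0.25 to 0.5 kg. Origin on its axis at mid length, 23 mm above the board's top; x along the pin, y and z turn as it rolls. Slight rolling resistance (let go at 50 mm/s it runs on 10 to 16 mm), sliding friction about 0.45. The slim pin without handles is a bystander.
- double_line: the target mark: two parallel dark inlaid lines flush in the board's top, each 5 mm wide, 230 mm long, 36 mm apart centre to centre. Origin on the board's top midway between the lines, at their mid length; x along the lines (the pin must end lying along it, its axis over it), y across them (the rolling direction).
- single_line: the wrong mark: one dark inlaid line alone, 5 mm wide and 230 mm long, flush in the board's top, parallel to the double line; the pin may roll over it. Origin at its middle, x along it.
- board: wooden chopping board, 250 x 360 x 22 mm, fixed. Origin at the centre of its underside; x along its short side, y along its long side, z up; its top is 22 mm high. Pin and lines lie across it, parallel to its x (the pin within 3 degrees), one behind the other along y, 90 to 255 mm apart, in any order.

How it is judged:
By the outcome, as a careful person would: the job done as asked, in the order asked, and still so for the second after the job is handed in, with the robot touching nothing.
It also fails if it takes over 40 s, if anything falls off the work surface, if the arm or the gripper's body presses on something with over 40 N, if the wrist force passes 120 N, or if a joint passes its speed limit or range.

### The arm

A 7-joint arm with a two-finger parallel gripper is mounted at the origin on the work surface; the furniture and walls round the work are solid. World frame = base frame: x ahead of the robot, y to its left, z up, the work surface at z = 0. Lengths are in m, angles in rad, forces in N, time in s.
With the tool pointing down it reaches from about 0.425 to 0.925 m from the base axis. Payload 6.8 kg.
Tool frame: the origin (TCP) lies on the front face of the gripper's body, between the roots of the fingers; the fingertips stand 73 mm ahead of it and the grasp point (between the pads) lies 54 mm ahead of it (env.nose_length is the distance from the TCP to the fingertips, in m); z points along the fingers, y is the direction in which the jaws open and shut (so a half turn about z gives the same grasp; the last joint's range is limited). The gripper opens to 85 mm and grips with 20 to 120 N. Pads are 22 mm wide; open, the fingers measure 114 mm over their backs; the gripper's body (76 mm by 85 mm) begins 54 mm behind the grasp point. The pads swing forward as they close: fully open they stand 13 mm farther back than shut.
Start: joints at [1.079, 0.477, 0.022, 1.555, -0.011, 1.109, -0.083], TCP at [0.253, -0.626, 0.304] pointing down, gripper open.
Joint ranges: [-2.96, 2.96], [-0.34, 2.1], [-1.41, 1.46], [0.24, 2.44], [-1.37, 4.51], [0.17, 1.92], [-2.96, 2.96]. Speed limits (rad/s): [2.39, 2.39, 3.14, 3.14, 3.14, 3.14, 3.14].

### API

Orientations are given as a unit quaternion [w, x, y, z].
In Python, from cell import env, kin, camera, calibration, job gives the robot as it stands. The module is installed in compiled form; this text tells all that it offers. Calls block until the motion is done:
- env.reach(position, orientation): joint-space move of the TCP to a pose.
- env.movel(position, velocity=0.15, rot=None, stop_force=None): straight line of the TCP; rot=None keeps the orientation; velocity is the mean speed in m/s. With stop_force (N) it stops when the force on the tool has changed by that much, and returns True; else False.
- env.goto_joints(angles): joint-space move.
- env.grip(opening, f_grip=None): finger opening in m; f_grip is the grip in N (None keeps the last); returns when the fingers have stopped.
- env.dwell(seconds).
- kin.inverse_kinematics(position, orientation): joint angles nearest the present ones, or None.
- env.get_state(): the state.
- camera(name): name is "side" or "top"; returns (picture, depth): 480x640x3 uint8, blue, green, red; 480x640 float32, m along the optical axis (not along the pixel's ray), 0 where there is no reading.
- calibration(name): a dict with "fx", "fy", "cx", "cy" (pixels), "rvec" (rotation vector, rad) and "tvec" (3), from world to camera coordinates, as OpenCV has them. Camera axes: x right, y down, z forward; pixel columns grow to the right and rows downward; lengths in m; the calibration is good to about 2 mm. A picture is of the moment at which its call begins. calibration takes no time and is no camera call.
A pose or a line that the arm cannot do raises env.PlanningError and nothing moves.
- job.job_done(): hands the job in, once; it reports no verdict.
The state is a dict: "time": time; "qpos": joint angles; "joint_velocities": joint speeds; "joint_torque": joint torques, N m; "tcp_pos": TCP position; "orientation": TCP orientation; "force": force on the tool from outside, world axes, zero at the start; "torque": the same for the moment, N m; "opening": finger opening in m.
Only numpy, scipy, OpenCV 4.12 (cv2) and the standard library are available. Lean on these libraries where they do the work, as an engineer would, in place of code of your own. Each camera call takes 0.05 s, during which the arm holds its last target.

## Working session

There is one attempt and no reset: what is moved stays moved. The work goes in short steps, each a Python script; the robot and the scene stay as the last script left them, time stands still between calls to the robot, and variables do not carry over. Pictures are saved under pics/ and viewed, and the job is handed in when it is done.

```bash
mkdir -p pics; python3 - <<'E'
from cell import env,camera,calibration
import cv2
for n in("top","side"):
    p,d=camera(n); cv2.imwrite(f"pics/{n}0.png",p)
    print(n,calibration(n))
print(env.get_state())
E
```

```text
top {'fx': 577.7914326091732, 'fy': 577.7914326091732, 'cx': 312.78096119937373, 'cy': 241.6548323942047, 'rvec': array([ 1.69433128, -2.44624672,  0.30979367]), 'tvec': array([0.20457231, 0.50833441, 0.78215366])}
side {'fx': 448.6285123470014, 'fy': 448.6285123470014, 'cx': 319.7306901675485, 'cy': 234.67009244712676, 'rvec': array([ 0.62854457, -2.52955346,  1.27954049]), 'tvec': array([0.48515875, 0.20476804, 0.6907983 ])}
{'time': 0.1, 'qpos': array([ 1.07892227,  0.47772823,  0.02238153,  1.55631332, -0.01151453,
        1.10929562, -0.08309503]), 'joint_velocities': array([-2.42073792e-03, -2.03345438e-03,  1.71205736e-04, -2.28092270e-03,
       -3.75584845e-04, -7.17825139e-04, -9.20288050e-05]), 'joint_torque': array([ 3.61251448e-03, -5.97762966e+01,  1.61352754e+00, -2.81956816e+01,
        1.28341815e-02,  5.00995913e-03, -4.75085835e-05]), 'tcp_pos': array([ 0.25256843, -0.62553999,  0.30303293]), 'orientation': array([-7.79197533e-04,  9.81647275e-01,  1.90703895e-01, -2.13552048e-04]), 'force': array([-0.87015988,  0.22513209,  0.83680822]), 'torque': array([-0.02679549,  0.00246931, -0.00397708]), 'opening': 0.08563344207287876}
```

View pics/top0.png

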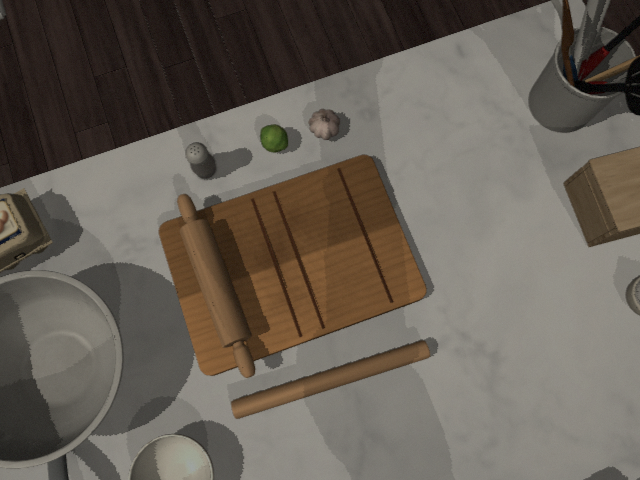

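View pics/side0.png

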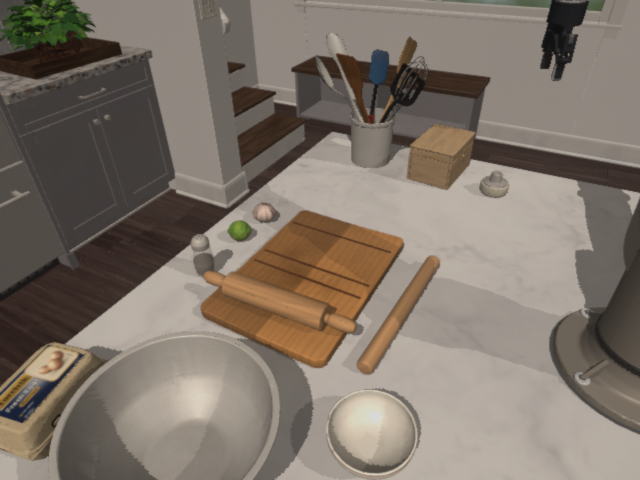

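```bash
cat > h.py <<'E'
from cell import env,kin,camera,calibration,job
import cv2,numpy as np
def ray(n,px,z):
    c=calibration(n);R=cv2.Rodrigues(c['rvec'])[0];t=c['tvec']
    C=-R.T@t; d=R.T@np.array([(px[0]-c['cx'])/c['fx'],(px[1]-c['cy'])/c['fy'],1])
    return C+d*(z-C[2])/d[2]
def cloud(n,d):
    c=calibration(n);R=cv2.Rodrigues(c['rvec'])[0];t=c['tvec']
    v,u=np.indices(d.shape); P=np.stack([(u-c['cx'])/c['fx']*d,(v-c['cy'])/c['fy']*d,d],-1)
    return (P-t)@R
E
python3 - <<'E'
from h import *
np.set_printoptions(precision=4,suppress=True)
for px in [(254,200),(299,336),(276,193),(323,328),(341,169),(391,302)]: print(px,ray("top",px,.022))
for px in [(187,207),(245,368),(213,282)]: print('pin',ray("top",px,.045))
p,d=camera("top");P=cloud("top",d)
for px in [(187,207),(245,368),(213,282),(119,340),(100,290),(300,270)]: print(px,P[px[1],px[0]])
b=P[270:460,0:125].reshape(-1,3);print('bowl max z',np.percentile(b[:,2],[50,90,99]), b[b[:,2]>.05][:,1].max())
c=p[150:390,150:440]; cv2.imwrite("pics/crop.png",cv2.resize(c,None,fx=2.5,fy=2.5,interpolation=cv2.INTER_CUBIC))
E
```

```text
(254, 200) [0.6549 0.0719 0.022 ]
(299, 336) [0.4304 0.0789 0.022 ]
(276, 193) [0.6536 0.0355 0.022 ]
(323, 328) [0.4289 0.0413 0.022 ]
(341, 169) [ 0.6551 -0.0754  0.022 ]
(391, 302) [ 0.4293 -0.0682  0.022 ]
pin [0.6722 0.172  0.045 ]
pin [0.4128 0.1666 0.045 ]
pin [0.5472 0.1708 0.045 ]
(187, 207) [0.6677 0.1707 0.0565]
(245, 368) [0.412  0.1657 0.0546]
(213, 282) [0.5416 0.1684 0.0683]
(119, 340) [0.5024 0.3076 0.1034]
(100, 290) [ 0.6089  0.345  -0.0034]
(300, 270) [0.524  0.0428 0.02  ]
bowl max z [0.0124 0.0988 0.104 ] 0.5129708608235198
```

View pics/crop.png

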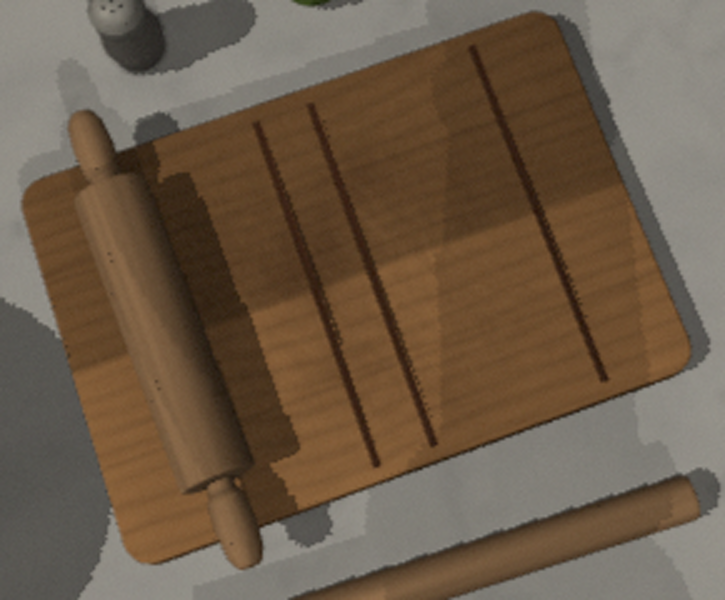

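```bash
cat >> h.py <<'E'
def pinfit():
    out={}
    for n in("top","side"):
        p,d=camera(n);P=cloud(n,d).reshape(-1,3);P=P[d.ravel()>0]
        # line direction frame
        m=(P[:,0]>.47)&(P[:,0]<.61)&(P[:,1]>-.13)&(P[:,1]<.23)&(P[:,2]>.050)&(P[:,2]<.075)
        Q=P[m]
        from scipy.optimize import least_squares
        y0=np.median(Q[:,1])
        f=lambda s:np.hypot((Q[:,1]-s[0]-s[1]*(Q[:,0]-.542))/np.hypot(1,s[1]),Q[:,2]-s[2])-.023
        s=least_squares(f,[y0,0,.045],loss='soft_l1',f_scale=.001).x
        out[n]=(len(Q),s)
    return out
def lines():
    p,d=camera("top")
    # sample world-rectified board top, 0.5mm/px : rows=x, cols=y
    xs=np.arange(.41,.67,.0005);ys=np.arange(-.15,.24,.0005)
    X,Y=np.meshgrid(xs,ys,indexing='ij')
    c=calibration("top")
    uv=cv2.projectPoints(np.stack([X,Y,0*X+.022],-1).reshape(-1,3),c['rvec'],c['tvec'],np.array([[c['fx'],0,c['cx']],[0,c['fy'],c['cy']],[0,0,1]]),None)[0].reshape(X.shape+(2,)).astype(np.float32)
    return cv2.remap(p,uv[...,0],uv[...,1],cv2.INTER_LINEAR),xs,ys
E
python3 - <<'E'
from h import *
np.set_printoptions(precision=4,suppress=True)
print(pinfit())
im,xs,ys=lines(); cv2.imwrite("pics/rect.png",im)
g=im.mean(2); bh=cv2.morphologyEx(g.astype(np.uint8),cv2.MORPH_BLACKHAT,np.ones((1,25),np.uint8)).astype(float)
for y0 in(.075,.038,-.072):
    pts=[]
    for i in range(60,len(xs)-60,4):
        m=np.abs(ys-y0)<.012; w=bh[i,m]; w=np.where(w>0.5*w.max(),w,0); pts.append((xs[i],(w*ys[m]).sum()/w.sum()))
    pts=np.array(pts); a=np.polyfit(pts[:,0]-.542,pts[:,1],1); print(a, np.std(pts[:,1]-np.polyval(a,pts[:,0]-.542)))
# bowl/other heights near gripper swept zone
p,d=camera("top");P=cloud("top",d).reshape(-1,3)
m=(P[:,0]>.42)&(P[:,0]<.68)&(P[:,1]>.2)&(P[:,1]<.34)&(P[:,2]>.03); print(P[m][:,1].min() if m.any() else None, P[m][:,2].max() if m.any() else None)
E
```

```text
{'top': (2841, array([0.1688, 0.0354, 0.0438])), 'side': (1768, array([0.1685, 0.0358, 0.0462]))}
[-0.0133  0.0748] 0.0004446227918189884
[-0.0113  0.0391] 0.0002851811337754098
[-0.0112 -0.0707] 0.00028823175314138363
0.3044740331687252 0.1057571758297369
```

View pics/rect.png

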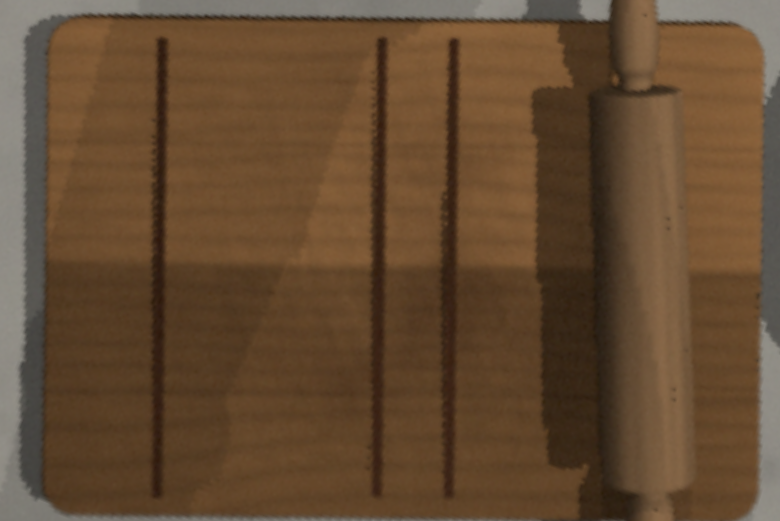

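```bash
python3 - <<'E'
from h import *
from scipy.spatial.transform import Rotation as Ro
np.set_printoptions(precision=4,suppress=True)
p,d=camera("side");P=cloud("side",d).reshape(-1,3)[d.ravel()>0]
p,d=camera("top");P=np.vstack([P,cloud("top",d).reshape(-1,3)[d.ravel()>0]])
r=np.hypot(P[:,0],P[:,1]);th=np.arctan2(P[:,1],P[:,0])
m=(r<.9)&(r>.3)&(P[:,2]>.12)
for a in np.arange(-1.2,.8,.1):
    k=m&(th>=a)&(th<a+.1)
    if k.sum()>3: print(round(a,1),P[k][:,2].max(),r[k].min(),r[k].max())
a=-.0115
for s in(1,-1):
    y=s*np.array([np.cos(a),np.sin(a),0]);z=np.array([0,0,-1.]);x=np.cross(y,z)
    q=Ro.from_matrix(np.stack([x,y,z],1)).as_quat(); q=[q[3],*q[:3]]
    print(q,kin.inverse_kinematics([.543,.222,.3],q),kin.inverse_kinematics([.543,.222,.1],q),kin.inverse_kinematics([.543,.1,.1],q))
print(env.nose_length)
E
```

```text
-1.2 0.41124907882826295 0.5982530659046852 0.7533092918045216
-0.9 0.2930957323037666 0.8471504475445232 0.8553921427554226
-0.8 0.31081939153180116 0.6599201100582099 0.896341012329481
-0.7 0.2899249031345105 0.6648750862192362 0.8941559290849734
-0.6 0.31124025130605504 0.7243753365933302 0.89986095194766
-0.5 0.31305039733789913 0.7238846545523043 0.8674684209732727
[np.float64(0.0), np.float64(0.7111609334470327), np.float64(0.7030292502725226), np.float64(0.0)] [ 0.2448  0.5229 -1.0068  1.7283  0.4785  1.1598 -0.9112] [ 0.0393  0.7133 -0.7206  1.8755  0.645   0.8012 -1.0407] [ 0.1084  0.6124 -0.519   1.9679  0.4698  0.6813 -0.716 ]
[np.float64(0.0), np.float64(-0.7030292502725226), np.float64(0.7111609334470327), np.float64(0.0)] [ 0.3385  0.6097 -1.1819  1.7232  0.5983  1.2249  2.1341] [ 0.3158  0.9749 -1.1959  1.8586  1.0399  1.1041  1.8326] [ 0.5468  0.9332 -1.195   1.9412  1.0307  1.0583  2.0058]
0.0726
```

```bash
cat >> h.py <<'E'
Q=np.array([0,0.7111609334470327,0.7030292502725226,0])
E
python3 - <<'E'
from h import *
np.set_printoptions(precision=4,suppress=True)
s=env.get_state()
env.movel([s['tcp_pos'][0],s['tcp_pos'][1],.44],velocity=.25)
env.reach([.543,.222,.42],Q)
env.movel([.543,.222,.17],velocity=.2)
env.movel([.543,.222,.100],velocity=.05,stop_force=5)
s=env.get_state();print(s['time'],s['tcp_pos'],s['orientation'],s['force'])
for n in("top","side"):
    p,d=camera(n); c=p[150:390,120:440] if n=="top" else p[160:380,160:450]
    cv2.imwrite(f"pics/{n}1.png",cv2.resize(c,None,fx=2.4,fy=2.4))
E
```

```text
7.2333 [0.5432 0.2221 0.1003] [0.0001 0.7112 0.703  0.0003] [ 0.0745 -0.1865  0.6673]
```

View pics/top1.png

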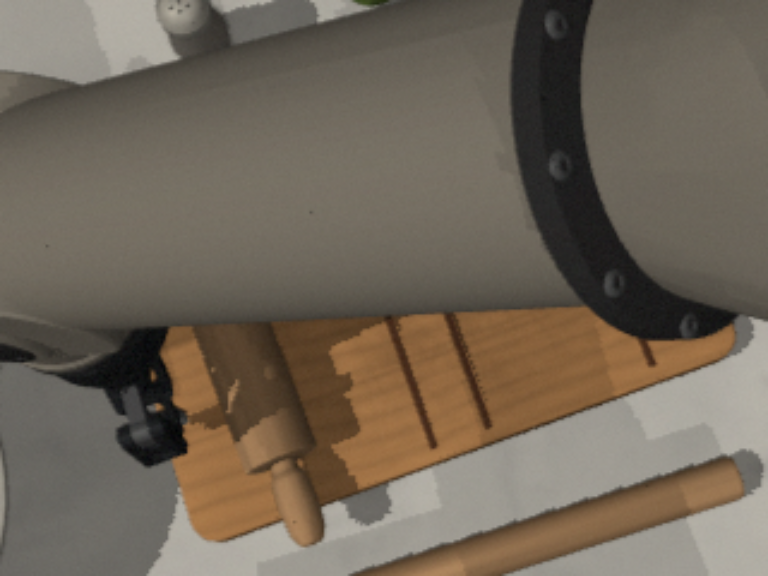

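View pics/side1.png

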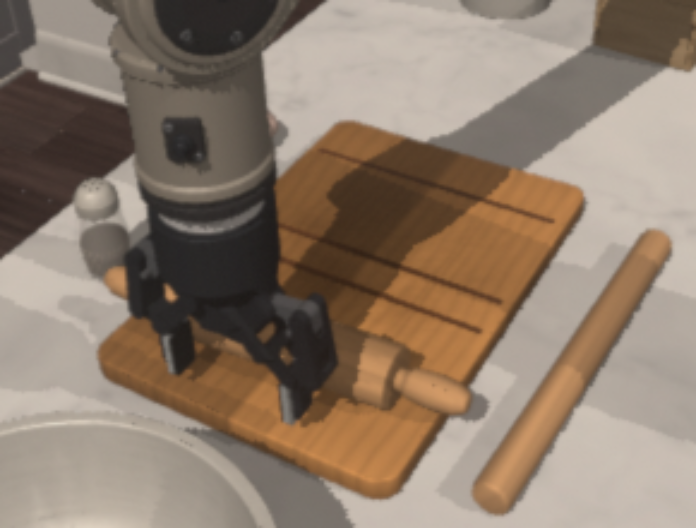

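```bash
python3 - <<'E'
from h import *
np.set_printoptions(precision=4,suppress=True)
c=calibration("side");K=np.array([[c['fx'],0,c['cx']],[0,c['fy'],c['cy']],[0,0,1]])
for z in(.027,.034,.04): print(z,(cv2.projectPoints(np.array([[.497,.222+.011,z],[.497,.222-.011,z],[.497,.222,z]]),c['rvec'],c['tvec'],K,None)[0].reshape(-1,2)-[160,160])*2.4)
env.movel([.543,.112,.100],velocity=.022)
s=env.get_state();print(s['time'],s['tcp_pos'],s['force'])
env.dwell(.3)
print(pinfit(),env.get_state()['force'])
for n in("top","side"):
    p,d=camera(n); c=p[150:390,120:440] if n=="top" else p[160:380,160:450]
    cv2.imwrite(f"pics/{n}2.png",cv2.resize(c,None,fx=2.4,fy=2.4))
E
```

```text
0.027 [[286.9255 441.5739]
 [304.6203 418.7   ]
 [295.8692 430.0125]]
0.034 [[286.1736 434.4378]
 [303.9863 411.5869]
 [295.1774 422.8873]]
0.04 [[285.522  428.254 ]
 [303.4371 405.4246]
 [294.5781 416.7138]]
12.4833 [0.543 0.112 0.1  ] [-0.3658  0.7723  0.0572]
{'top': (1455, array([0.0751, 0.0349, 0.0438])), 'side': (833, array([0.1065, 0.0514, 0.0431]))} [-0.3226  0.387   0.3549]
```

View pics/top2.png

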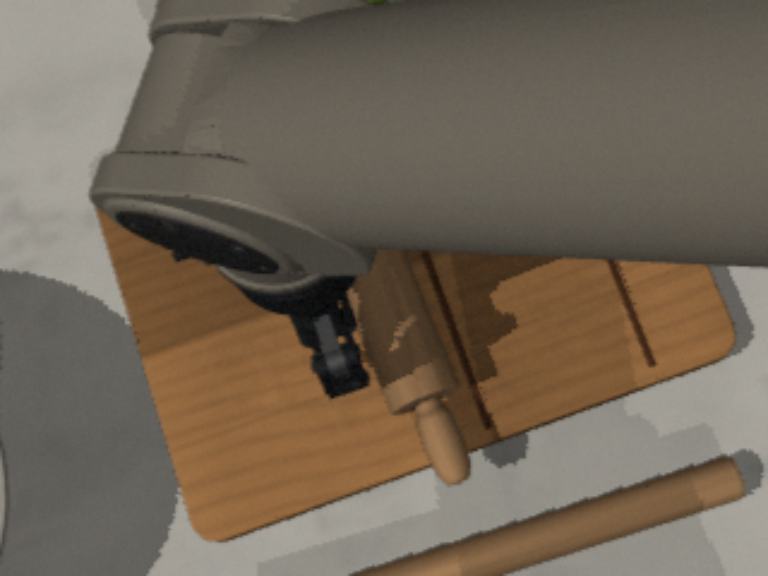

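View pics/side2.png

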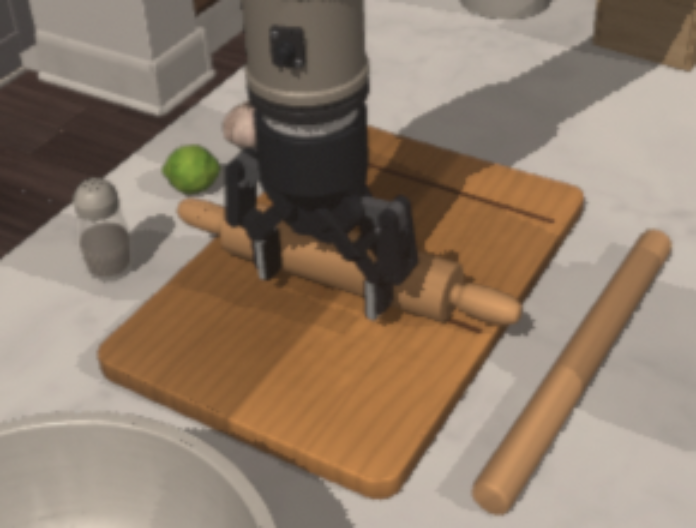

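```bash
python3 - <<'E'
from h import *
from scipy.spatial.transform import Rotation as Ro
np.set_printoptions(precision=4,suppress=True)
env.movel([.543,.135,.100],velocity=.1)
env.movel([.543,.16,.22],velocity=.2)
a=-.0115;best=None
for s in(1,-1):
    y=s*np.array([-np.sin(a),np.cos(a),0]);z=np.array([0,0,-1.]);x=np.cross(y,z)
    q=Ro.from_matrix(np.stack([x,y,z],1)).as_quat(); q=np.array([q[3],*q[:3]])
    k=kin.inverse_kinematics([.543,.074,.2],q)
    k2=kin.inverse_kinematics([.543,.074,.098],q)
    print(q,k,k2)
print(env.get_state()['time'],env.get_state()['qpos'],pinfit())
im,xs,ys=lines();cv2.imwrite("pics/rect3.png",im)
p,d=camera("side");cv2.imwrite("pics/side3.png",cv2.resize(p[160:380,160:450],None,fx=2.4,fy=2.4))
E
```

```text
[0.     0.0057 1.     0.    ] [ 0.6519  0.7716 -1.2753  1.8992  0.8276  1.1336  0.6103] [ 0.5655  0.8863 -1.1338  1.9531  0.9864  1.0003  0.5056]
[-0.      1.     -0.0057  0.    ] [ 0.2161  0.4601 -0.5872  1.9241  0.3324  0.8541 -2.1268] [ 0.1338  0.6047 -0.4904  1.9796  0.4492  0.6645 -2.2251]
14.1333 [ 0.3188  0.5776 -0.9538  1.8532  0.5558  1.006  -0.8836] {'top': (1272, array([0.0748, 0.0304, 0.0438])), 'side': (1411, array([0.0748, 0.0346, 0.0462]))}
```

View pics/rect3.png

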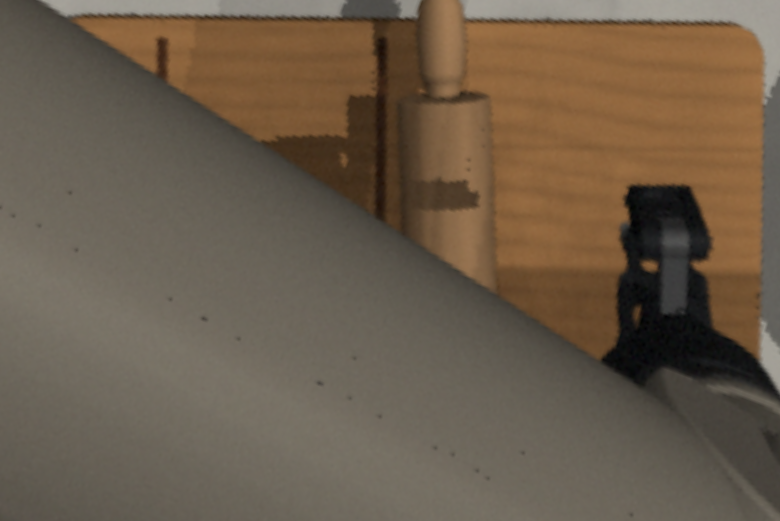

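View pics/side3.png

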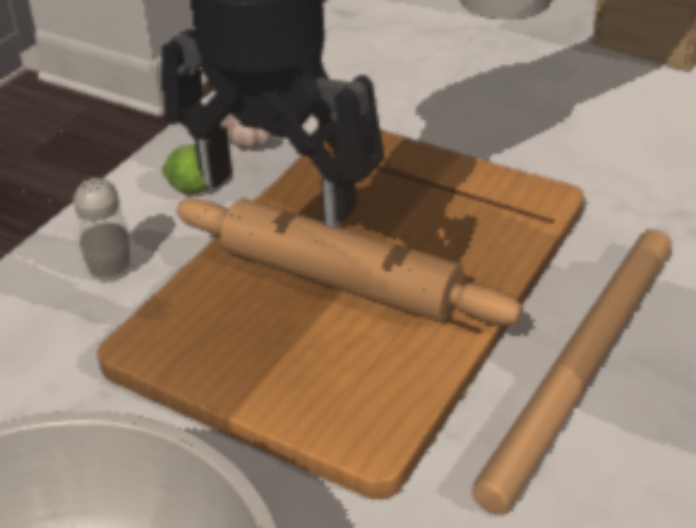

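```bash
cat >> h.py <<'E'
QG=np.array([0,1,-.00575,0.]); QG/=np.linalg.norm(QG)
def shot(tag):
    im,_,_=lines();cv2.imwrite(f"pics/rect{tag}.png",im)
    p,d=camera("side");cv2.imwrite(f"pics/side{tag}.png",cv2.resize(p[160:380,160:450],None,fx=2.4,fy=2.4))
E
python3 - <<'E'
from h import *
np.set_printoptions(precision=4,suppress=True)
env.reach([.543,.0748,.2],QG)
env.movel([.543,.0748,.098],velocity=.1,stop_force=5)
s=env.get_state();print(s['time'],s['tcp_pos'],s['force'])
env.grip(.054,20)
s=env.get_state();print(s['time'],s['opening'],s['force'])
env.grip(.0455,20)
s=env.get_state();print(s['time'],s['opening'],s['force'],s['torque'])
env.dwell(.2)
env.grip(.060,20)
s=env.get_state();print(s['time'],s['opening'],s['force'])
print(pinfit())
shot(4)
E
```

```text
16.6417 [0.5435 0.0749 0.0986] [-0.2598  0.1718  0.5521]
17.0583 0.05423086465448198 [-0.634  -0.4372 -0.502 ]
17.3 0.046122207936780776 [-0.4038 -0.5966  3.4281] [0.0904 0.0454 0.1269]
17.7917 0.06002041532636321 [ 0.5351 -0.2872 -0.5877]
{'top': (1233, array([0.0744, 0.0357, 0.0439])), 'side': (1132, array([0.0736, 0.032 , 0.0466]))}
```

View pics/rect4.png

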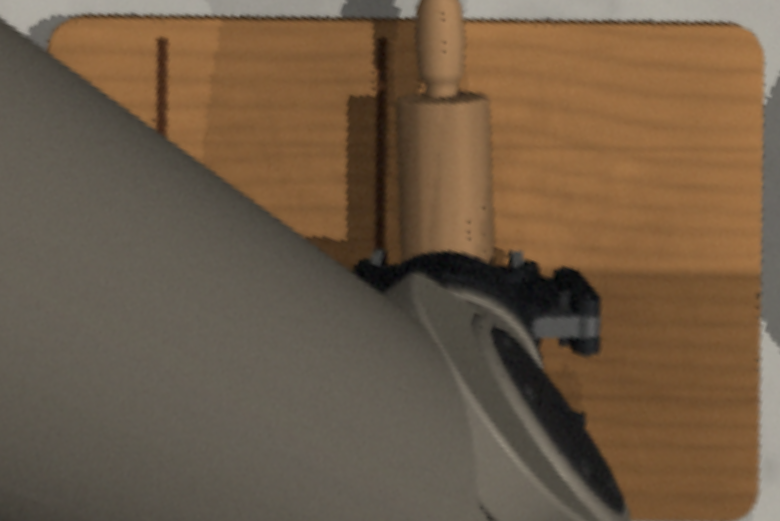

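View pics/side4.png

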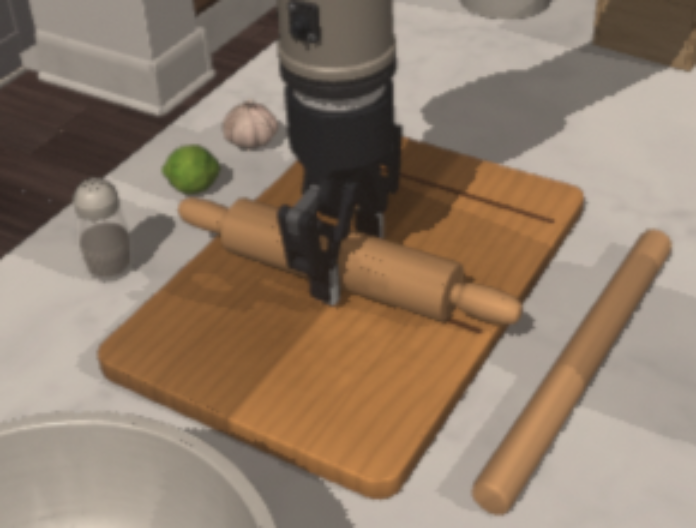

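```bash
python3 - <<'E'
from h import *
np.set_printoptions(precision=4,suppress=True)
env.grip(.035,40)
env.dwell(.3)
s=env.get_state();print(s['time'],s['opening'],s['force'],s['torque'])
print(pinfit())
E
```

```text
18.5667 0.04520526906045342 [-1.1371  0.5153  5.675 ] [-0.0639  0.2957  0.1446]
{'top': (1259, array([0.0742, 0.0315, 0.0438])), 'side': (1076, array([0.0737, 0.0275, 0.0466]))}
```

```bash
cat >> h.py <<'E'
from scipy.spatial.transform import Rotation as Ro
def yawed(q,a):
    r=Ro.from_euler('z',a)*Ro.from_quat([q[1],q[2],q[3],q[0]]); x=r.as_quat(); return np.array([x[3],*x[:3]])
E
python3 - <<'E'
from h import *
np.set_printoptions(precision=4,suppress=True)
q=yawed(QG,-.045)
print(q)
s=env.get_state()
env.movel(list(s['tcp_pos']),velocity=.05,rot=q)
env.dwell(.1)
s=env.get_state();print(s['time'],s['tcp_pos'],s['orientation'],s['opening'],s['force'],s['torque'])
print(pinfit())
E
```

```text
[ 0.      0.9996 -0.0282  0.    ]
19.0167 [0.5432 0.075  0.0983] [-0.0001  0.9996 -0.0279  0.0001] 0.04540811126457762 [-0.5954  1.1337  1.8406] [ 0.0825  0.0687 -0.1605]
{'top': (1261, array([ 0.0744, -0.0158,  0.0439])), 'side': (1053, array([ 0.0738, -0.0159,  0.0466]))}
```

```bash
python3 - <<'E'
from h import *
np.set_printoptions(precision=4,suppress=True)
q=yawed(QG,-.041)
s=env.get_state()
env.movel(list(s['tcp_pos']),velocity=.05,rot=q)
env.grip(.060,20)
env.dwell(.1)
print(env.get_state()['time'],pinfit())
env.movel([.5432,.053,.0983],velocity=.012)
env.dwell(.4)
s=env.get_state();print(s['time'],s['tcp_pos'],s['opening'],s['force'])
print(pinfit());shot(5)
E
```

```text
19.7667 {'top': (1244, array([ 0.0745, -0.0038,  0.0438])), 'side': (1107, array([ 0.0734, -0.0106,  0.0467]))}
22.25 [0.5432 0.053  0.0983] 0.05980050384330537 [0.1776 0.188  0.454 ]
{'top': (1266, array([ 0.0588, -0.0112,  0.0439])), 'side': (1108, array([ 0.0581, -0.0115,  0.0467]))}
```

View pics/rect5.png

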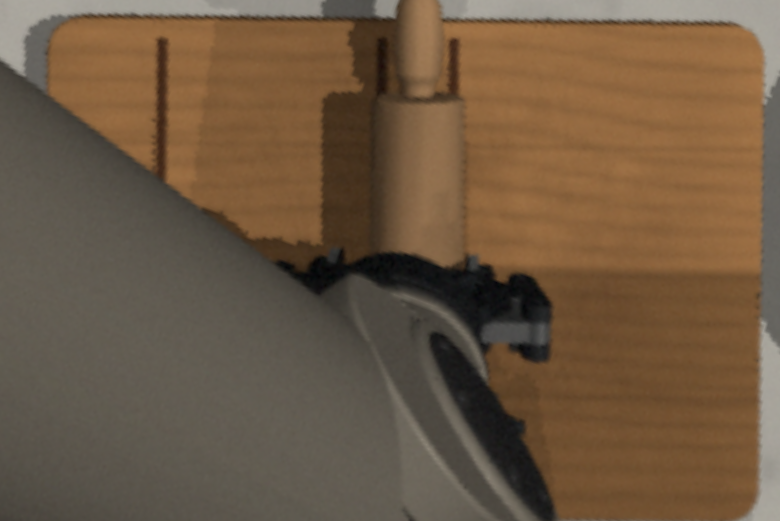

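View pics/side5.png

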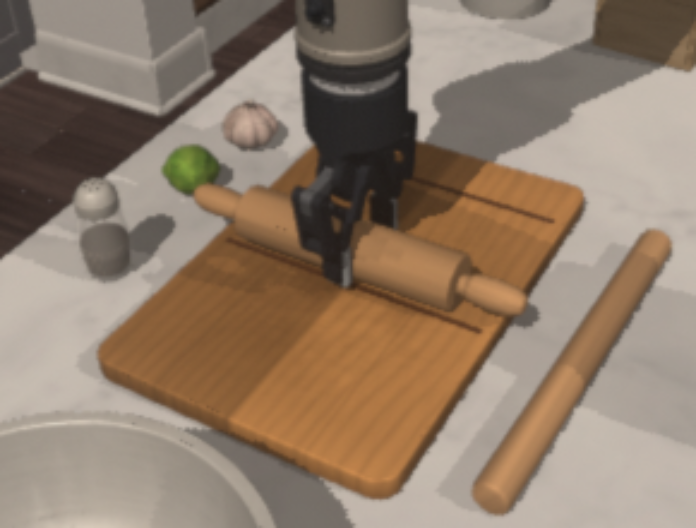

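```bash
python3 - <<'E'
from h import *
np.set_printoptions(precision=4,suppress=True)
env.movel([.5432,.0517,.0983],velocity=.005)
env.dwell(.3); print(env.get_state()['time'],pinfit())
env.grip(.085)
env.movel([.5432,.0517,.22],velocity=.12)
env.reach([.50,.30,.32],QG)
s=env.get_state();print(s['time'],s['tcp_pos'],s['opening'],s['force'])
print(pinfit());shot(6)
E
```

```text
23.1583 {'top': (1265, array([ 0.057 , -0.012 ,  0.0439])), 'side': (1107, array([ 0.0564, -0.0101,  0.0467]))}
25.85 [0.5008 0.2978 0.3189] 0.08506029400848443 [ 0.8613 -0.1558 -0.0155]
{'top': (2538, array([ 0.0572, -0.0084,  0.0439])), 'side': (1346, array([ 0.0569, -0.0094,  0.0463]))}
```

View pics/rect6.png

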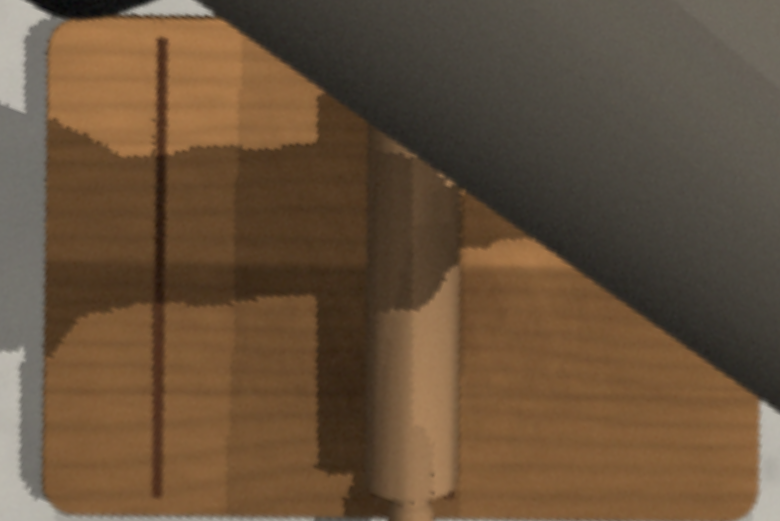

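View pics/side6.png

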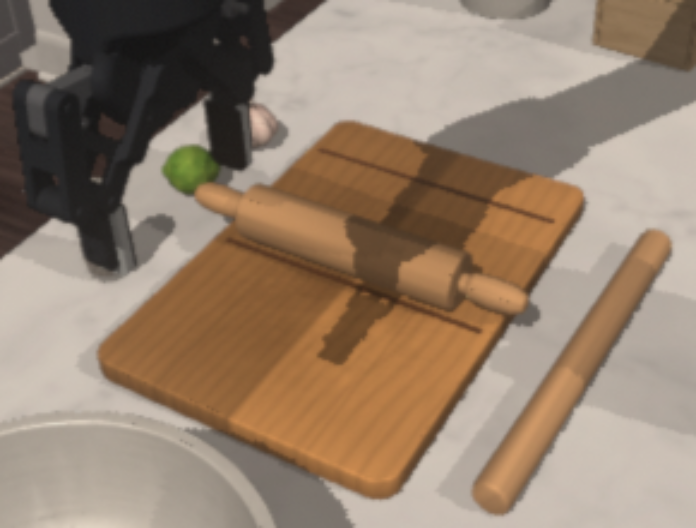

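Pin at y = 0.057 with slope about -0.009, against the lines' 0.057 and -0.0115; it lies still and the robot is clear. Handing in.

```bash
python3 - <<'E'
from h import *
env.dwell(.3);print(pinfit());job.job_done();print(env.get_state()['time'])
E
```

```text
{'top': (2620, array([ 0.05714889, -0.01114976,  0.04385667])), 'side': (1351, array([ 0.05688714, -0.00922967,  0.04619881]))}
the job is handed in; nothing more can be done
the job is handed in; nothing more can be done
```

The rolling pin now lies centred over the double line and along it, and the job is handed in at about 26 s of the 40 s allowed.

**What I did:** I pushed the pin from behind with the open fingers, so that it rolled about 94 mm. That left its starting misalignment of about 2.7° uncorrected. I squeezed it twice on the board to square it, which did nothing. Then I gripped it and turned the tool about 2.5°, which fixed it. That turn slid the barrel ends about 4 mm on the board, and the pin was never lifted. After letting go, I rolled it slowly over the last 17 mm with one pad and withdrew the arm.

**Last checks:**

| | Pin, top camera | Pin, side camera | Double line |
|---|---|---|---|
| y at mid length (m) | 0.0571 | 0.0569 | 0.0570 |
| Slope (rad) | -0.011 | -0.009 | about -0.012 |

- **Stillness:** repeated views before handing in showed the pin at rest, with the robot touching nothing.
- **Disagreement:** the two cameras put the pin's axis at heights of 43.9 mm and 46.2 mm (nominally 45 mm), which is within the calibration error.
- **Not checked directly:** I did not watch the barrel turn; that it rolled is judged from the near-zero push forces after each move.

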